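Clip the lid onto the large tissue cassette

TASK

Close the large open cassette on the turntable with its own black ribbed lid: slip the lid's two tabs fully home under the two hooks at the hub end, then press the thumb bar at the label end until the clip has snapped over the lid's edge. Make sure that it is home with a firm push of about 10 N on the bar, kept up for half a second, then let go and leave the lid lying flat and clipped. The thin plastic must never be loaded with more than about 20 N, and nothing else on the table or turntable is to be disturbed.

Things in the scene. Friction and masses are not known exactly. Their poses are not given: they have to be found in the camera images.
- cassette (a point): The large open cassette, white plastic, 75 x 44 mm, held fast in a bay of the turntable. Origin: centre of its underside, on the deck; +x to the hub, -x outward to its slanted label face, z up. Its flat rim is 12 mm above the origin and spans x -30 to 32, y -22 to 22 mm. Two hooks (19 mm high) stand at the hub end, a springy clip (22 mm high, y -7 to 7) at the label end.
- hooks (a point): Half-way between the cassette's two hooks, at rim height on the inner faces of their uprights: x 33, y 0, z 12 mm in the cassette's frame, same axes. The hooks are 12 mm wide, at y -13 and 13 mm; their lips overhang 4 mm from here towards -x, and the lips' undersides are 4.5 mm above the rim. Below the lips the tray's end wall is 2 mm lower than the rim, so tabs can pass a little below rim height.
- deck: The aluminium turntable, 330 mm across, with the large cassette fast in one bay; origin on the table under the hub's centre, -x towards the cassette. The deck is 28 mm above the table and turns stiffly. Hub 48 mm across, with a knob reaching 32 mm above the deck; the cassette's origin lies 100 mm from the hub's axis. Five bays, parted by dividers 14 mm high, which stand about 73 mm to either side of the middle of the cassette.
- lid_mid (a point): Centre of the cassette's lid (black ribbed plastic, 22 g, right way up on the table), half-way up its flat outer sides: 8 mm high, 44 mm long, 52 mm apart in y, good to grip. +x to its tabs, -x to its thumb bar, z up. Plate underside 1 mm above this point, 5 mm deep skirts at the sides, 48 mm apart inside. Shut, this point is at x 0, y 0, z 11 mm in the cassette's frame.
- lid_tabs (a point): End of the lid's two tabs, half-way between them and up their 3 mm thickness: x 33, y 0, z 2.5 mm from the lid's centre, same axes. They are 9 mm wide, at y -13 and 13 mm, 7 mm long. They slide in between rim and hook lips until they meet the uprights (x 33 mm in the cassette's frame); the lid's front must meanwhile be some 8 mm higher, to pass over the clip.
- lid_bar (a point): Middle of the top of the lid's thumb bar (11 mm along x, 40 mm along y), where it is pressed shut: x -19.5, y 0, z 11.5 mm from the lid's centre. The lid's rounded front edge is 10.5 mm farther out. 22.5 mm above the cassette's origin when the lid is shut (the clip is no higher), about 28 mm when the tabs are in and the front rests on the clip.
- clip (a joint): Outward bend (rad) of the cassette's clip, a sprung tongue with an inward barb, ramped on top. 0 at rest, 0.15 to 0.2 as the lid's edge is forced past, then 0 again. Pressing the thumb bar takes some 5 to 10 N at the peak, about 2 mm down; the force drops below half as the edge drags by; about 3 mm farther the barb snaps over the edge and the lid meets the rim, which does not give.
- cassette_a: Bystander: a small closed white cassette, 40 x 28 x 6.5 mm, in another bay of the turntable; origin under its middle.
- cassette_b: Bystander: a small closed peach cassette, 40 x 28 x 6.5 mm, in another bay of the turntable; origin under its middle.
- cassette_c: Bystander: a small closed peach cassette, 40 x 28 x 6.5 mm, in another bay of the turntable; origin under its middle.
- cassette_d: Bystander: a small closed white cassette, 40 x 28 x 6.5 mm, in another bay of the turntable; origin under its middle.
- mould: Bystander: a stainless base mould, a flanged open pan 39 x 34 x 12 mm, on the table; origin under its middle.
- beaker: Bystander: a squat clear glass beaker, 68 mm across and 48 mm high, on the table; origin under its middle.
- small_lid: Bystander: a small black lid of the ordinary size, 33 x 27 x 4.5 mm with no thumb bar, on the table; origin under its middle.
- forceps: Bystander: steel forceps, 130 mm long, 6 mm high, on the table; origin near the middle.
Things that resemble listed ones, but are neither listed nor needed, are in the scene too. Of the things that look like the part that bears lid_mid, the middle-sized one is meant.

How it is judged:
By the outcome, as a careful person would: the job done as asked, in the order asked, and still so for the second after the job is handed in, with the robot touching nothing.
It also fails if it takes over 61 s, if anything falls off the work surface, if the arm or the gripper's body presses on something with over 40 N, if the wrist force passes 120 N, or if a joint passes its speed limit or range.

ROBOT

A 7-joint arm with a two-finger parallel gripper is mounted at the origin on the work surface. World frame = base frame: x ahead of the robot, y to its left, z up, the work surface at z = 0. Lengths are in m, angles in degrees, forces in N, time in s.
With the tool pointing down it reaches from about 0.425 to 0.875 m from the base axis. Payload 4.7 kg.
Tool frame: the origin (TCP) lies at the centre of the arm's flange, where the gripper is bolted on; the fingertips stand 182 mm ahead of it and the grasp point (between the pads) lies 164 mm ahead of it; z points along the fingers, x is the direction in which the jaws open and shut, and the axes are right-handed (so a half turn about z gives the same grasp; the last joint's range is limited). The gripper opens to 87 mm and grips with 3 to 60 N. Pads are 19 mm wide; open, the fingers measure 117 mm over their backs; the gripper's body (75 mm by 190 mm) begins 51 mm behind the grasp point.
Start: joints at [-64.968, 18.392, -4.016, 83.108, 1.295, 78.541, -3.26], TCP at [0.267, 0.593, 0.405] pointing down, gripper open.
Joint ranges: [-163.93, 163.93], [-17.29, 119.83], [-79.2, 71.16], [3.27, 140.29], [-89.18, 269.18], [5.43, 117.66], [-154.24, 154.24]. Speed limits (degrees/s): [147.25, 147.25, 180, 180, 180, 180, 180].

INTERFACE

Orientations are given as [roll, pitch, yaw] about the fixed x, y, z axes, in that order (R = Rz(yaw) Ry(pitch) Rx(roll)).
In Python, from cell import env gives the robot as it stands. The module is installed in compiled form; this text tells all that it offers.
- The arm moves only by the tool carry_out, never from a script. Its argument "increments" is a list of rows, each a list of 5 numbers: the shift along the world's x, y, z in m, then the turn about the world's z in degrees, then the gripper's target within -1 to 1 (shut at 1, half-way at 0, fully open at -1). In form: [[dx, dy, dz, spin, jaw], ...]. A call has 1 to 20 rows; each row is the pose to reach, as a shift and turn from the pose commanded when the call began; what a row does not reach only later rows make up. A row lasts 1/10 s, in which the tool goes at most 50 mm and 8.59 degrees, less where a joint would pass 70% of its speed; a pose out of reach is approached as far as the arm can. A call with a gripper value outside its range is refused whole. The fingers move at their own pace and stop on an object; "grip_force" is the grip in N (left out, the last holds). Time passes only in rows, so rows that repeat a pose let the fingers close. It gives the time, the measured TCP pose, the force and the opening at its end, in the units of the state.
- env.get_obs(): the state, without advancing time (a new reading comes with each control period).
- env.read_camera(name): name is "scene" or "top" or "wrist"; returns (picture, depth): 480x640x3 uint8, red, green, blue; 480x640 float32, m along the optical axis (not along the pixel's ray), 0 where there is no reading.
- env.get_calibration(name): a dict with "K" (3x3 intrinsics, pixels), "k1" (the pictures are not rectified: a ray, as slopes to the right and down, at radius r is drawn at 1 + k1 r^2 times it, then the intrinsics apply), "camera_from_world" (4x4, takes a point from world to camera coordinates); the wrist camera has in their place "T_tool_cam" (4x4, takes a point from camera to tool coordinates, whose origin is the TCP and whose axes are the tool frame's). Camera axes: x right, y down, z forward; pixel columns grow to the right and rows downward; lengths in m; the calibration is good to about 2 mm. A picture is of the moment at which its call begins: read the wrist's pose just before it. get_calibration takes no time and is no camera call.
- env.sign_off(): hands the job in, once; it reports no verdict.
The state is a dict: "time_s": time; "qpos": joint angles; "joint_velocities": joint speeds; "effort": joint torques, N m; "tool_pos": TCP position; "tool_rot": TCP orientation; "force": force on the tool from outside, world axes, zero at the start; "wrist_torque": the same for the moment, N m; "grip_width": finger opening in m.
Only numpy, scipy, OpenCV 4.12 (cv2) and the standard library are available. Lean on these libraries where they do the work, as an engineer would, in place of code of your own. Each camera call takes 0.05 s, during which the arm holds its last target.

## Working session

There is one attempt and no reset: what is moved stays moved. The work goes in short steps, Python scripts to look and compute and a tool call to move; the robot and the scene stay as the last step left them, time stands still between calls to the robot, and variables do not carry over. Pictures are saved under pics/ and viewed, and the job is handed in when it is done.

Besides the shell and the picture viewer there is one more tool, called by a JSON object that holds its "name" and its "arguments". carry_out: Moves the arm, as the interface text tells. Its arguments: {"type":"object","properties":{"increments":{"type":"array"},"grip_force":{"type":"number"}},"required":["increments"]}

```bash
mkdir -p pics; ls; cat > h.py <<'E'
from cell import env
import numpy as np, cv2
def snap(n):
    o=env.get_obs(); im,d=env.read_camera(n); np.savez('last_%s.npz'%n,im=im,d=d,p=o['tool_pos'],r=o['tool_rot']); return im,d,o
def save(im,f): cv2.imwrite('pics/'+f,cv2.cvtColor(im,cv2.COLOR_RGB2BGR))
E
python3 - <<'E'
from h import *
for n in ('scene','top','wrist'):
    im,d,o=snap(n); save(im,n+'0.png'); print(n,env.get_calibration(n))
print(o)
E
```

```text
pics
scene {'K': array([[592.07493707,   0.        , 315.48744483],
       [  0.        , 592.07493707, 246.48755583],
       [  0.        ,   0.        ,   1.        ]]), 'k1': -0.192368628909397, 'camera_from_world': array([[-0.28821822,  0.95750546, -0.01065616,  0.18287593],
       [ 0.72290373,  0.21027599, -0.6581749 , -0.35272826],
       [-0.62796532, -0.19740138, -0.75278964,  1.43552172],
       [ 0.        ,  0.        ,  0.        ,  1.        ]])}
top {'K': array([[497.29663837,   0.        , 324.30914072],
       [  0.        , 497.29663837, 229.14020217],
       [  0.        ,   0.        ,   1.        ]]), 'k1': -0.02591753538020141, 'camera_from_world': array([[-0.02611922, -0.99965116,  0.00391718, -0.00537553],
       [-0.99377308,  0.02554064, -0.10845613,  0.55887697],
       [ 0.10831825, -0.00672557, -0.99409352,  0.8577895 ],
       [ 0.        ,  0.        ,  0.        ,  1.        ]])}
wrist {'K': array([[395.41629528,   0.        , 323.39607858],
       [  0.        , 395.41629528, 242.18880907],
       [  0.        ,   0.        ,   1.        ]]), 'k1': -0
[... 367 characters left out ...]
e+00]])}
{'time_s': 0.1, 'qpos': array([-64.96898035,  18.43648217,  -4.01485555,  83.16661168,
         1.29421278,  78.53961011,  -3.2593877 ]), 'joint_velocities': array([ 0.02747365, -0.09315768, -0.10275853, -0.24916454, -0.22369773,
       -0.09355803,  0.08254825]), 'effort': array([-8.48974814e-04, -4.92566907e+01, -4.06128885e-01, -3.13398814e+01,
       -6.42128382e-02,  3.94568872e-02,  5.63352910e-05]), 'tool_pos': array([0.26665367, 0.59260274, 0.40376298]), 'tool_rot': array([1.79995258e+02, 9.75228815e-02, 6.57783560e+01]), 'force': array([ 0.12028978,  0.82920915, -0.60335415]), 'wrist_torque': array([-0.0152683 ,  0.00431079,  0.0278216 ]), 'grip_width': 0.08730184198518023}
```

View pics/top0.png

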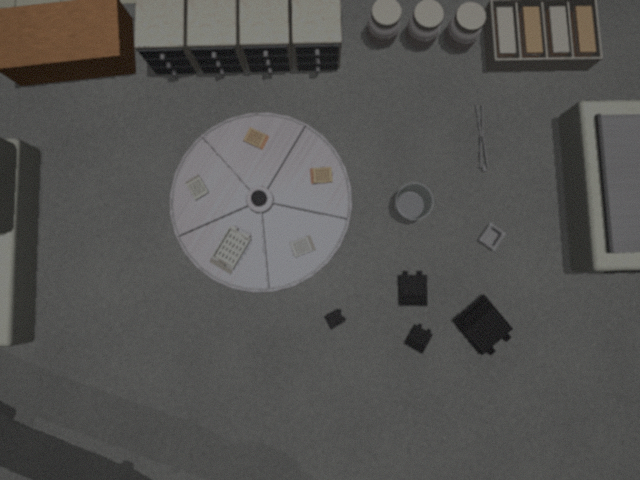

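View pics/scene0.png

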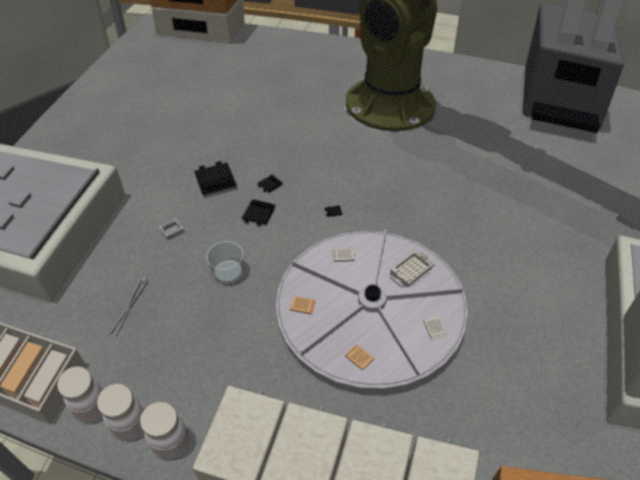

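View pics/wrist0.png

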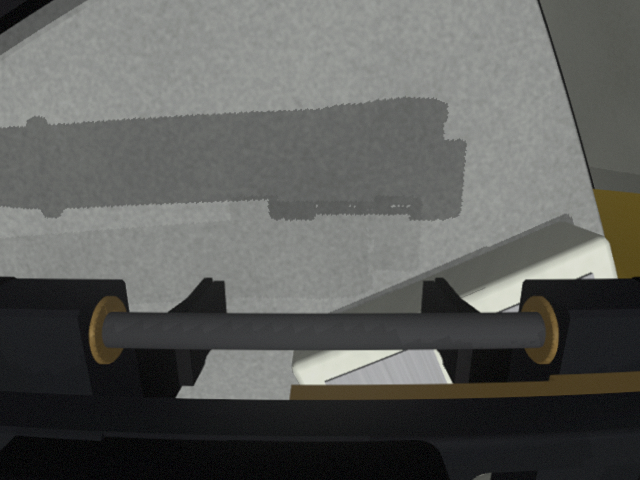

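```bash
python3 - <<'E'
from h import *
z=np.load('last_top.npz'); im=z['im']
g=lambda a:np.clip(a.astype(float)*2.2,0,255).astype(np.uint8)
save(g(cv2.resize(im[260:360,310:520],None,fx=3.8,fy=3.8,interpolation=cv2.INTER_CUBIC)),'top_lids.png')
save(g(cv2.resize(im[110:295,165:355],None,fx=3.2,fy=3.2,interpolation=cv2.INTER_CUBIC)),'top_deck.png')
z=np.load('last_scene.npz'); im=z['im']
save(cv2.resize(im[220:400,260:480],None,fx=3.3,fy=3.3,interpolation=cv2.INTER_CUBIC),'sc_deck.png')
E
```

```text
(no output)
```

View pics/top_lids.png

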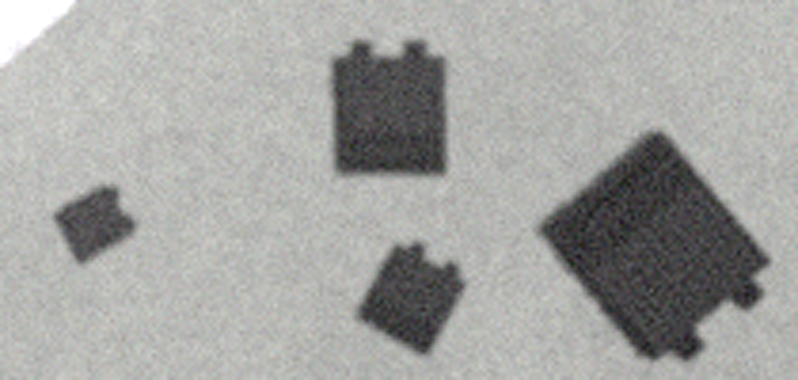

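View pics/top_deck.png

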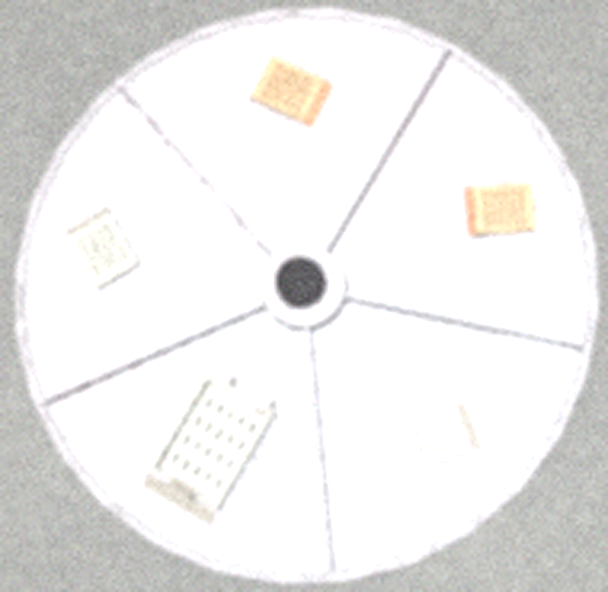

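```bash
cat >> h.py <<'E'
from scipy.spatial.transform import Rotation as R
def px2w(n,uv,z=None,data=None):
    """world points of pixels on plane z, or via depth if z None"""
    c=env.get_calibration(n); K=c['K']; uv=np.atleast_2d(np.array(uv,float))
    dd=(uv-K[:2,2])/[K[0,0],K[1,1]]; s=dd.copy()
    for _ in range(20): s=dd/(1+c['k1']*(s**2).sum(1,keepdims=True))
    ray=np.c_[s,np.ones(len(s))]
    if data is None: data=np.load('last_%s.npz'%n)
    if n=='wrist':
        T=np.eye(4);T[:3,:3]=R.from_euler('xyz',data['r'],degrees=True).as_matrix();T[:3,3]=data['p']
        W=T@c['T_tool_cam']
    else: W=np.linalg.inv(c['camera_from_world'])
    o=W[:3,3]; r=ray@W[:3,:3].T
    if z is None:
        d=np.array([data['d'][int(round(v)),int(round(u))] for u,v in uv]); return o+r*d[:,None]
    return o+r*((z-o[2])/r[:,2])[:,None]
def w2px(n,P,data=None):
    c=env.get_calibration(n);P=np.atleast_2d(P)
    if n=='wrist':
        if data is None: data=np.load('last_%s.npz'%n)
        T=np.eye(4);T[:3,:3]=R.from_euler('xyz',data['r'],degrees=True).as_matrix();T[:3,3]=data['p']
        M=np.linalg.inv(T@c['T_tool_cam'])
    else: M=c['camera_from_world']
    q=P@M[:3,:3].T+M[:3,3]; s=q[:,:2]/q[:,2:]; s=s*(1+c['k1']*(s**2).sum(1,keepdims=True))
    return s*[c['K'][0,0],c['K'][1,1]]+c['K'][:2,2]
E
python3 - <<'E'
from h import *
np.set_printoptions(precision=4,suppress=True)
print('table depth chk',px2w('top',[[400,380],[560,400]]))
f=lambda x,y:(310+x/3.8,260+y/3.8)
# lid corners (plate top ~9mm?) TL,TR,BR,BL
print('lid',px2w('top',[f(334,58),f(445,58),f(446,174),f(336,174),f(361,42),f(417,42)],.006))
g=lambda x,y:(165+x/3.2,110+y/3.2)
print('hub',px2w('top',[g(301,282)],.06))
print('cass',px2w('top',[g(208,378),g(277,405),g(213,522),g(148,482)],.04))
print('depth cass', px2w('top',[g(208,440)]), px2w('top',[(413,292)]))
E
```

```text
table depth chk [[ 0.2863 -0.1486  0.0008]
 [ 0.2417 -0.4362 -0.0003]]
lid [[ 0.4734 -0.1517  0.006 ]
 [ 0.4719 -0.2049  0.006 ]
 [ 0.4169 -0.2028  0.006 ]
 [ 0.4184 -0.1503  0.006 ]
 [ 0.4807 -0.1649  0.006 ]
 [ 0.4799 -0.1918  0.006 ]]
hub [[0.6124 0.0923 0.06  ]]
cass [[0.5636 0.1468 0.04  ]
 [0.5476 0.1088 0.04  ]
 [0.4843 0.1445 0.04  ]
 [0.507  0.1801 0.04  ]]
depth cass [[0.53   0.1488 0.0302]] [[ 0.4426 -0.1767  0.0126]]
```

{"name": "carry_out", "arguments": {"increments": [[0.04,-0.07,0,-1,-1],[0.1,-0.17,0,-3,-1],[0.18,-0.31,0,-5,-1],[0.24,-0.42,-0.03,-7,-1],[0.26,-0.449,-0.054,-7,-1],[0.26,-0.449,-0.054,-7,-1],[0.26,-0.449,-0.054,-7,-1],[0.26,-0.449,-0.054,-7,-1],[0.26,-0.449,-0.054,-7,-1],[0.26,-0.449,-0.054,-7,-1],[0.26,-0.449,-0.054,-7,-1],[0.26,-0.449,-0.054,-7,-1],[0.26,-0.449,-0.054,-7,-1],[0.26,-0.449,-0.054,-7,-1],[0.26,-0.449,-0.054,-7,-1],[0.26,-0.449,-0.054,-7,-1]]}}

```text
time_s: 1.75
tool_pos: [0.5263, 0.145, 0.351]
tool_rot: [-180.0, -0.0, 58.9]
force: [-0.4, -0.7, -0.6]
grip_width: 0.0875
```

```bash
python3 - <<'E'
from h import *
im,d,o=snap('wrist'); save(im,'w1.png'); print(o['tool_pos'],o['tool_rot'],o['force'],o['time_s'],o['joint_velocities'].max())
E
```

```text
[0.52629395 0.14503987 0.35096298] [-1.79999587e+02 -2.77558580e-02  5.89108631e+01] [-0.44499095 -0.65158586 -0.55764411] 1.75 0.3733199177169569
```

View pics/w1.png

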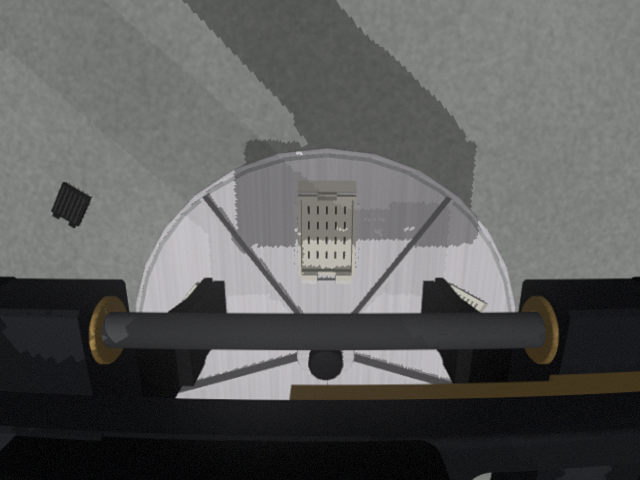

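```bash
python3 - <<'E'
from h import *
z=np.load('last_wrist.npz'); im=z['im']
save(np.clip(cv2.resize(im[170:295,260:390],None,fx=4.8,fy=4.8,interpolation=cv2.INTER_CUBIC).astype(float)*1.2,0,255).astype(np.uint8),'w1c.png')
np.savez('cass1.npz',**z)
E
```

```text
(no output)
```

View pics/w1c.png

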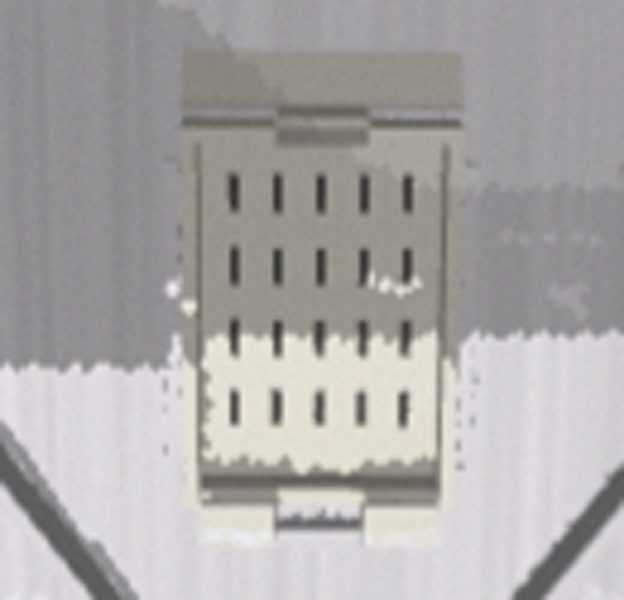

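```bash
python3 - <<'E'
from h import *
from scipy.optimize import least_squares
d=np.load('cass1.npz'); f=lambda x,y:(260+x/4.8,170+y/4.8)
# obs (crop px), model pt, which coords
obs=[((182,200),(None,22,12)),((463,250),(None,-22,12)),((276,None),(-31,7,22)),((370,None),(-31,-7,22)),
((275,None),(31,7,19)),((363,None),(31,-7,19)),((200,None),(31,19,19)),((441,None),(31,-19,19)),((None,505),(29,13,19)),((None,505),(29,-13,19)),((None,122),(-30,15,12)),((None,122),(-30,-15,12))]
def cw(p,m): 
    a=np.radians(p[2]); c,s=np.cos(a),np.sin(a); x,y,z=np.array(m)/1000
    return [p[0]+c*x-s*y,p[1]+s*x+c*y,.028+z]
def res(p):
    r=[]
    for (u,v),m in obs:
        if m[0] is None:
            xs=np.linspace(-25,25,11); P=w2px('wrist',[cw(p,(x,m[1],m[2])) for x in xs],d)
            U,V=f(u,v); r.append(np.interp(V,P[:,1],P[:,0])-U)
        else:
            P=w2px('wrist',[cw(p,m)],d)[0]; U,V=f(u or 0,v or 0)
            if u is not None: r.append(P[0]-U)
            if v is not None: r.append(P[1]-V)
    return r
s=least_squares(res,[.527,.144,-31],x_scale=[.01,.01,1],loss='soft_l1')
np.set_printoptions(precision=4,suppress=True);print(s.x,np.array(res(s.x)))
hub=px2w('wrist',[(325.5,362)],.06,d); print(hub, hub[0,:2]-.1*np.array([np.cos(np.radians(s.x[2])),np.sin(np.radians(s.x[2]))]))
E
```

```text
[  0.5259   0.1406 -30.439 ] [ 49.4405 -67.705    9.729  -29.4667  10.6306 -26.098   42.0241 -58.1016
  -0.7346  -0.3672   0.3178   0.7912]
[[0.6112 0.0956 0.06  ]] [0.525  0.1463]
```

```bash
cat > fit.py <<'E'
from h import *
from scipy.optimize import least_squares
def cw(p,m,z0): 
    a=np.radians(p[2]); c,s=np.cos(a),np.sin(a); x,y,z=np.array(m)/1000
    return [p[0]+c*x-s*y,p[1]+s*x+c*y,z0+z]
def fit(obs,p0,d,z0,n='wrist'):
    # obs: (u,v) full px, model mm ; None coords unused ; model x None: side line
    def res(p):
        r=[]
        for (u,v),m in obs:
            if m[0] is None:
                P=w2px(n,[cw(p,(x,m[1],m[2]),z0) for x in np.linspace(-25,25,11)],d)
                if P[0,1]>P[-1,1]: P=P[::-1]
                r.append(np.interp(v,P[:,1],P[:,0])-u)
            else:
                P=w2px(n,[cw(p,m,z0)],d)[0]
                if u is not None: r.append(P[0]-u)
                if v is not None: r.append(P[1]-v)
        return r
    s=least_squares(res,p0,x_scale=[.01,.01,1],loss='soft_l1')
    return s.x,np.array(res(s.x))
E
python3 - <<'E'
from fit import *
np.set_printoptions(precision=4,suppress=True)
d=np.load('cass1.npz'); f=lambda x,y:(260+x/4.8 if x else None,170+y/4.8 if y else None)
N=None
obs=[((182,200),(N,-22,12)),((463,250),(N,22,12)),((276,N),(-31,-7,22)),((370,N),(-31,7,22)),
((275,N),(31,-7,19)),((363,N),(31,7,19)),((200,N),(31,-19,19)),((441,N),(31,19,19)),((N,505),(29,13,19)),((N,505),(29,-13,19)),((N,122),(-30,15,12)),((N,122),(-30,-15,12))]
p,r=fit([(f(*u),m) for u,m in obs],[.527,.144,-31],d,.028); print(p,r)
hub=px2w('wrist',[(325.5,362)],.06,d); a=np.radians(p[2]);print(hub, hub[0,:2]-.1*np.array([np.cos(a),np.sin(a)]))
# top camera fit: rim corner estimate
E
```

```text
[  0.5293   0.1462 -31.4404] [-0.2744 -0.1455  0.096   0.1272  0.1717  0.2353  0.0291 -0.2571 -0.4812
 -0.6704  0.6482  0.3989]
[[0.6112 0.0956 0.06  ]] [0.5259 0.1478]
```

{"name": "carry_out", "arguments": {"increments": [[-0.01,-0.04,0,4,-1],[-0.022,-0.09,0,10,-1],[-0.034,-0.14,0,16,-1],[-0.046,-0.19,0,22,-1],[-0.058,-0.24,0,27,-1],[-0.07,-0.29,0,29.5,-1],[-0.079,-0.3225,0,29.5,-1],[-0.079,-0.3225,0,29.5,-1],[-0.079,-0.3225,0,29.5,-1],[-0.079,-0.3225,0,29.5,-1],[-0.079,-0.3225,0,29.5,-1],[-0.079,-0.3225,0,29.5,-1]]}}

```text
time_s: 3.0
tool_pos: [0.4482, -0.1775, 0.3507]
tool_rot: [-180.0, -0.0, 88.4]
force: [0.4, 0.1, -0.5]
grip_width: 0.0873
```

```bash
python3 - <<'E'
from h import *
im,d,o=snap('wrist'); save(im,'w2.png'); print(o['tool_pos'],o['tool_rot'],o['force'],o['time_s'],o['joint_velocities'].max())
np.savez('lid1.npz',**np.load('last_wrist.npz'))
u,v=w2px('wrist',[[.4475,-.1775,.005]])[0].astype(int);print(u,v)
save(np.clip(cv2.resize(im[v-60:v+60,u-70:u+70],None,fx=5,fy=5,interpolation=cv2.INTER_CUBIC).astype(float)*2,0,255).astype(np.uint8),'w2c.png')
E
```

```text
[ 0.44819079 -0.1774645   0.35070338] [-1.79989747e+02 -4.84812418e-03  8.84237532e+01] [ 0.36216893  0.06437536 -0.46411087] 3.0 0.4339715529595971
323 222
```

View pics/w2.png

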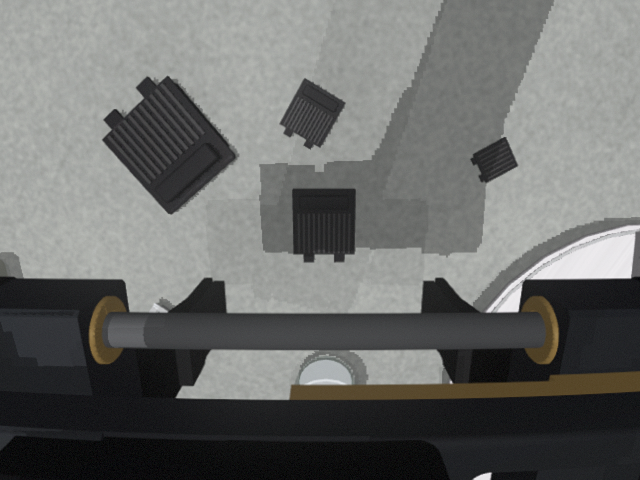

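View pics/w2c.png

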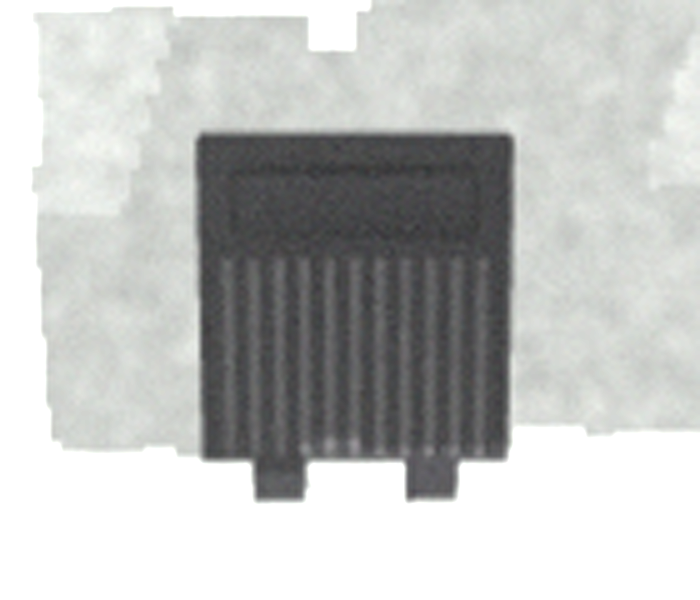

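```bash
python3 - <<'E'
from fit import *
np.set_printoptions(precision=4,suppress=True)
d=np.load('lid1.npz'); f=lambda x,y:(253+x/5 if x else None,162+y/5 if y else None)
N=None
obs=[((255,N),(31,-17.5,2.5)),((304,N),(31,-8.5,2.5)),((407,N),(31,8.5,2.5)),((457,N),(31,17.5,2.5)),
((N,500),(33,-13,2.5)),((N,500),(33,13,2.5)),((N,133),(-30,0,2)),((N,133),(-30,20,2)),((N,133),(-30,-20,2)),((199,200),(N,-26,4)),((512,200),(N,26,4)),((203,440),(N,-26,4)),((508,440),(N,26,4))]
p,r=fit([(f(*u),m) for u,m in obs],[.4475,-.1775,-1.6],d,.004); print(p,r)
print(d['p'],d['r'])
E
```

```text
[ 0.4487 -0.1771 -1.5292] [-0.2554  0.4287 -0.3628  0.1206  0.0145 -0.0149 -0.0098 -0.017   0.0274
 -0.2882  0.3043 -0.0988  0.1597]
[ 0.4482 -0.1775  0.3507] [-179.9897   -0.0048   88.4238]
```

{"name": "carry_out", "arguments": {"increments": [[0,0,-0.03,0,-1],[0.0005,0.0004,-0.07,0,-1],[0.0005,0.0004,-0.11,0,-1],[0.0005,0.0004,-0.14,0,-1],[0.0005,0.0004,-0.155,0,-1],[0.0005,0.0004,-0.161,0,-1],[0.0005,0.0004,-0.164,0,-1],[0.0005,0.0004,-0.166,0,-1],[0.0005,0.0004,-0.1665,0,-1],[0.0005,0.0004,-0.1665,0,-1],[0.0005,0.0004,-0.1665,0,-1],[0.0005,0.0004,-0.1665,0,-1],[0.0005,0.0004,-0.1665,0,-1]], "grip_force": 5}}

```text
time_s: 4.35
tool_pos: [0.4483, -0.1784, 0.1845]
tool_rot: [180.0, -0.0, 88.3]
force: [0.6, 0.1, -0.3]
grip_width: 0.0871
```

{"name": "carry_out", "arguments": {"increments": [[0,0,0,0,1],[0,0,0,0,1],[0,0,0,0,1],[0,0,0,0,1],[0,0,0,0,1],[0,0,0,0,1],[0,0,0,0,1],[0,0,0,0,1]], "grip_force": 5}}

```text
time_s: 5.15
tool_pos: [0.4482, -0.1784, 0.1843]
tool_rot: [180.0, -0.0, 88.3]
force: [-0.0, -0.2, -0.6]
grip_width: 0.0521
```

```bash
python3 - <<'E'
from h import *
im,d,o=snap('wrist'); save(im,'w3.png'); print(o['tool_pos'],o['tool_rot'],o['force'],o['grip_width'],o['time_s'])
E
```

```text
[ 0.44821789 -0.17835739  0.18428269] [ 1.79997716e+02 -3.20373109e-03  8.82755995e+01] [-0.04831872 -0.23041844 -0.64787997] 0.052106883434372434 5.15
```

View pics/w3.png

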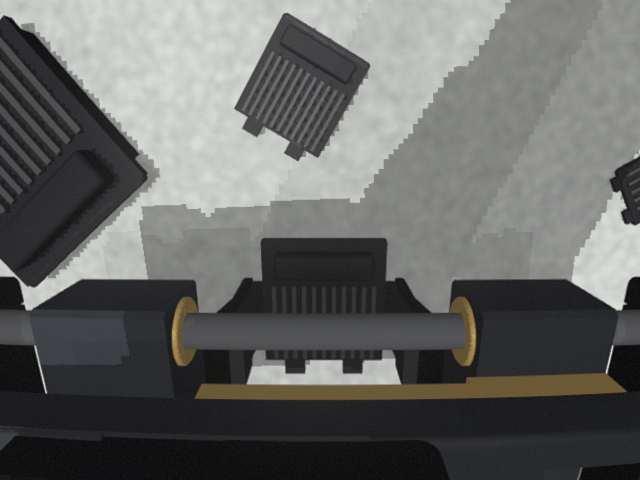

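```bash
python3 - <<'E'
from fit import *
np.set_printoptions(precision=4,suppress=True)
d=np.load('last_wrist.npz');N=None
save(cv2.resize(d['im'][225:390,240:405],None,fx=3.6,fy=3.6,interpolation=cv2.INTER_CUBIC),'w3c.png')
obs=[((N,239),(-30,10,2)),((N,239),(-30,-10,2)),((N,373),(33,-13,2.5)),((N,373),(33,13,2.5)),((261.5,250),(N,-26,4)),((387,250),(N,26,4))]
print(fit(obs,[.4487,-.1775,-1.6],d,.004))
E
```

```text
(array([ 0.4489, -0.1783, -1.7406]), array([ 0.0171,  0.0111,  0.0017, -0.0026, -0.3395,  0.3396]))
```

View pics/w3c.png

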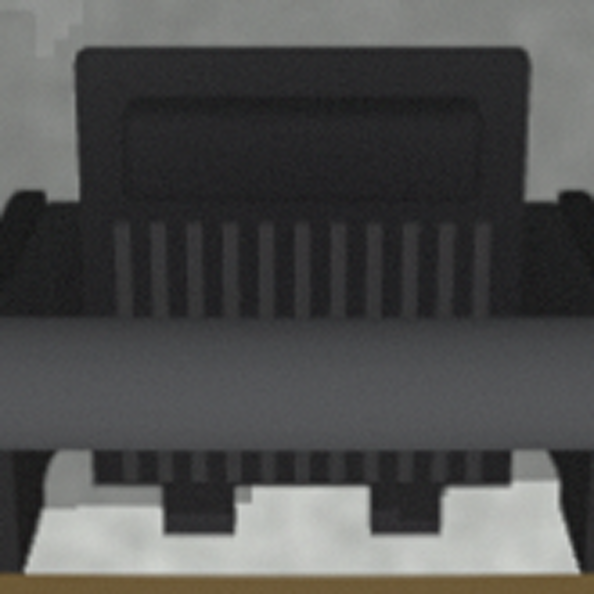

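{"name": "carry_out", "arguments": {"increments": [[0,0,0.005,0,1],[0,0,0.02,0,1],[0,0,0.05,0,1],[0,0.01,0.08,0,1],[0.01,0.04,0.1,-3,1],[0.022,0.09,0.11,-8,1],[0.033,0.14,0.11,-13,1],[0.044,0.19,0.11,-18,1],[0.056,0.24,0.11,-23,1],[0.066,0.29,0.11,-27,1],[0.072,0.32,0.1,-29.7,1],[0.0737,0.3291,0.085,-29.7,1],[0.0737,0.3291,0.07,-29.7,1],[0.0737,0.3291,0.07,-29.7,1],[0.0737,0.3291,0.07,-29.7,1],[0.0737,0.3291,0.07,-29.7,1],[0.0737,0.3291,0.07,-29.7,1]], "grip_force": 5}}

```text
time_s: 6.9
tool_pos: [0.5223, 0.1497, 0.2552]
tool_rot: [179.9, -0.1, 58.5]
force: [-0.0, 0.5, -0.6]
grip_width: 0.0519
```

```bash
python3 - <<'E'
from h import *
im,d,o=snap('wrist'); save(im,'w4.png'); print(o['tool_pos'],o['tool_rot'],o['force'],o['grip_width'],o['time_s'])
np.savez('held4.npz',**np.load('last_wrist.npz'))
im,d,o=snap('scene'); save(cv2.resize(im[180:340,310:490],None,fx=4,fy=3.7,interpolation=cv2.INTER_CUBIC),'s4.png')
E
```

```text
[0.52231354 0.14967805 0.25515305] [ 1.79949744e+02 -7.02347749e-02  5.84681730e+01] [-0.03638192  0.47737401 -0.60914027] 0.05193947163103973 6.9
```

View pics/w4.png

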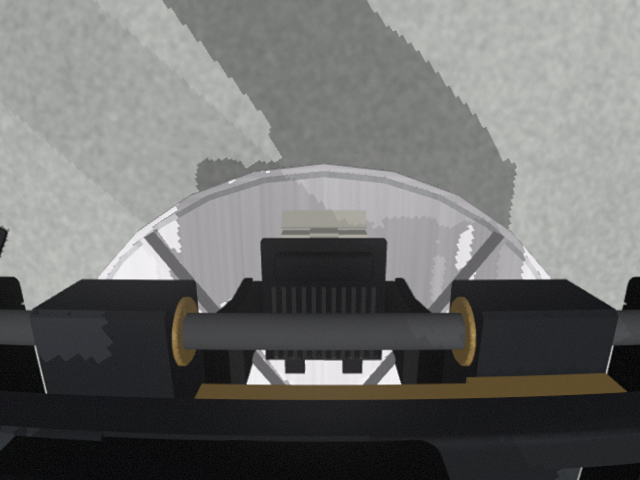

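View pics/s4.png

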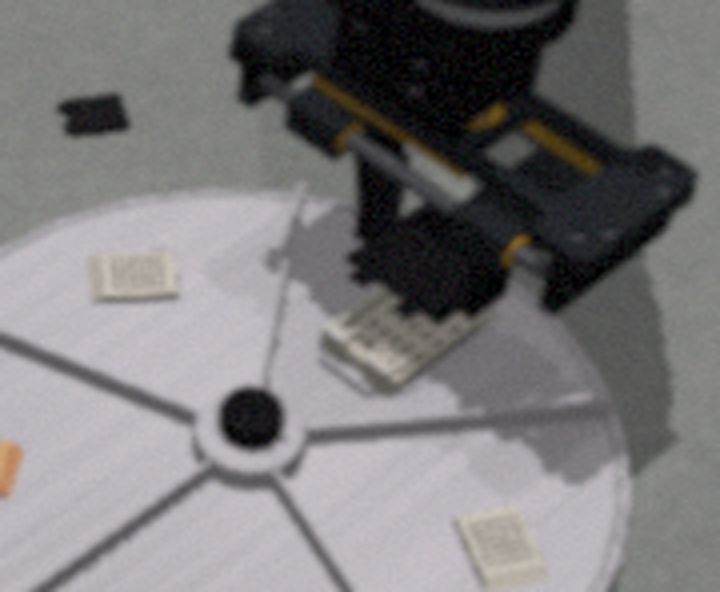

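{"name": "carry_out", "arguments": {"increments": [[-0.0005,0.0011,-0.008,0,1],[-0.0005,0.0011,-0.016,0,1],[-0.0005,0.0011,-0.02,0,1],[-0.0005,0.0011,-0.022,0,1],[-0.0005,0.0011,-0.023,0,1],[-0.0005,0.0011,-0.023,0,1],[-0.0005,0.0011,-0.023,0,1],[-0.0005,0.0011,-0.023,0,1]], "grip_force": 4}}

```text
time_s: 7.8
tool_pos: [0.5215, 0.1519, 0.2315]
tool_rot: [180.0, -0.0, 58.6]
force: [0.8, 0.8, -0.8]
grip_width: 0.0523
```

```bash
python3 - <<'E'
from h import *
im,d,o=snap('wrist'); save(cv2.resize(im[180:400,200:450],None,fx=3,fy=2.7,interpolation=cv2.INTER_CUBIC),'w5.png'); print(o['tool_pos'],o['tool_rot'],o['force'],o['grip_width'],o['time_s'])
E
```

```text
[0.52154874 0.15189318 0.23153758] [ 1.79982647e+02 -2.81408614e-02  5.85756438e+01] [ 0.83374618  0.83787045 -0.81326274] 0.05226920126206287 7.8
```

View pics/w5.png

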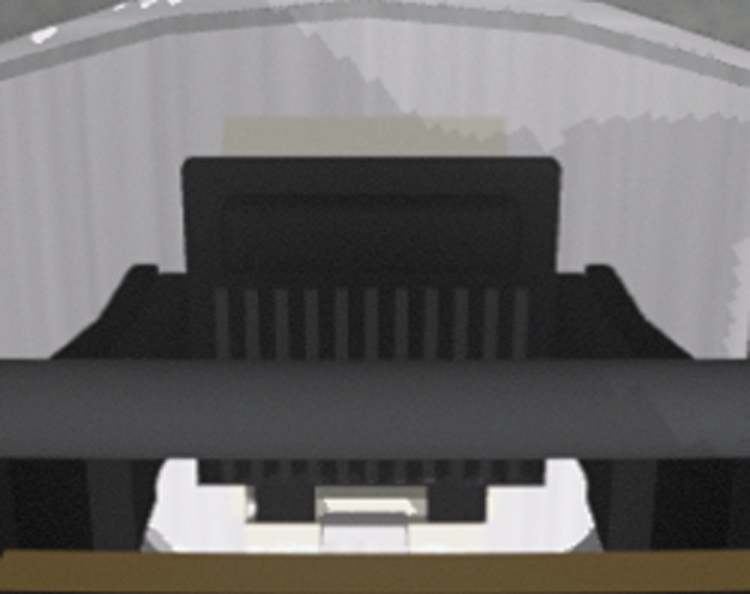

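```bash
python3 - <<'E'
from fit import *
np.set_printoptions(precision=1,suppress=True)
d=np.load('last_wrist.npz');p=[.5293,.1462,-31.44]
def pr(p,m,z0):
    u=w2px('wrist',[cw(p,m,z0)],d)[0]; return (u-[200,180])*[3,2.7]
for m in [(29,-7,19),(33,-7,19),(36,-7,19),(29,7,19),(33,7,12),(36,7,19),(-30,0,22),(-33,0,22)]: print(m,pr(p,m,.028))
q=[d['p'][0]+.0006,d['p'][1]-.0003,d['r'][2]-90]
zl=d['p'][2]-.1803
for m in [(33,-17.5,2.5),(33,17.5,2.5),(33,8.5,2.5),(-30,0,2)]: print('lid',m,pr(q,m,zl))
a=np.radians(p[2]);e=np.array([q[0]-p[0],q[1]-p[1]])*1e3; print('lid in cass',e@[np.cos(a),np.sin(a)],e@[-np.sin(a),np.cos(a)],zl)
save(cv2.resize(d['im'][340:400,260:390],None,fx=6,fy=6,interpolation=cv2.INTER_CUBIC),'w5c.png')
E
```

```text
(29, -7, 19) [321.7 522.7]
(33, -7, 19) [322.  542.3]
(36, -7, 19) [322.2 556.7]
(29, 7, 19) [409.9 522.8]
(33, 7, 12) [408.3 519.9]
(36, 7, 19) [409.5 556.7]
(-30, 0, 22) [365.4 207.9]
(-33, 0, 22) [365.4 189.7]
lid (33, -17.5, 2.5) [256.4 520.1]
lid (33, 17.5, 2.5) [486.4 520.1]
lid (33, 8.5, 2.5) [427.3 520.3]
lid (-30, 0, 2) [371.5 158.4]
lid in cass -8.914471556117379 0.8712579405588589 0.05123758378290408
```

View pics/w5c.png

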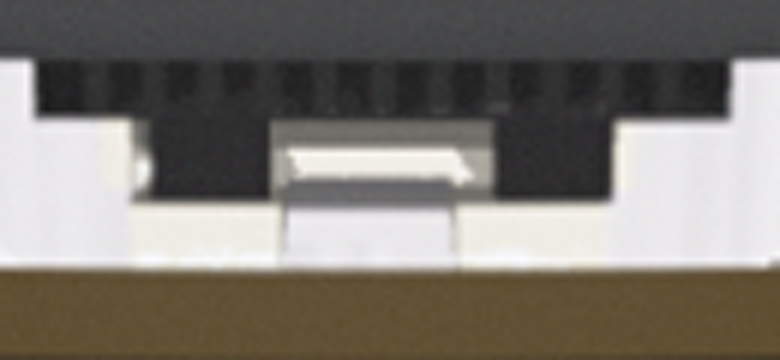

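{"name": "carry_out", "arguments": {"increments": [[-0.0004,-0.0007,-0.001,0,1],[-0.0004,-0.0007,-0.002,0,1],[-0.0004,-0.0007,-0.003,0,1],[-0.0004,-0.0007,-0.0035,0,1],[-0.0004,-0.0007,-0.0035,0,1]], "grip_force": 3}}

```text
time_s: 8.35
tool_pos: [0.521, 0.1511, 0.2277]
tool_rot: [180.0, 0.0, 58.6]
force: [-0.5, -0.1, 0.3]
grip_width: 0.0522
```

{"name": "carry_out", "arguments": {"increments": [[0,0,-0.0005,0,1],[0,0,-0.001,0,1],[0,0,-0.001,0,1]], "grip_force": 3}}

```text
time_s: 8.65
tool_pos: [0.521, 0.1512, 0.2267]
tool_rot: [180.0, -0.0, 58.6]
force: [-0.6, -0.1, 0.4]
grip_width: 0.0519
```

```bash
python3 - <<'E'
from h import *
im,d,o=snap('wrist'); save(cv2.resize(im[180:400,200:450],None,fx=3,fy=2.7,interpolation=cv2.INTER_CUBIC),'w6.png'); print(o['tool_pos'],o['tool_rot'],o['force'],o['wrist_torque'],o['grip_width'],o['time_s'])
E
```

```text
[0.5210063  0.15116549 0.22671897] [ 1.79999162e+02 -8.33382101e-04  5.85778670e+01] [-0.63372172 -0.09811907  0.44758486] [-0.00545073  0.08513893 -0.00340269] 0.05192580645126402 8.65
```

View pics/w6.png

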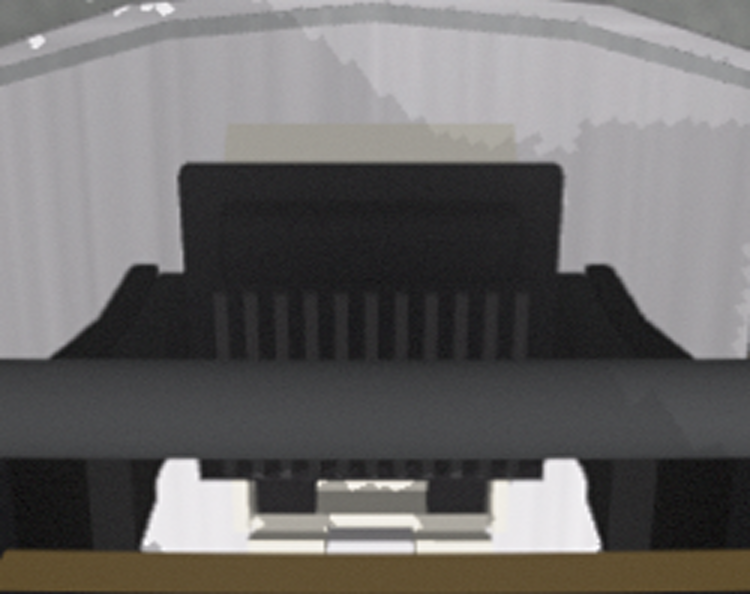

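```bash
cat > tilt.py <<'E'
from fit import *
def tilt(d,vf,vt,xo=.0006):
    """front-edge row vf, tab-tip row vt (full px) -> tilt deg, lid x slip; returns tip/front world z"""
    a=np.radians(d['r'][2]-90); ex=np.array([np.cos(a),np.sin(a),0]); ez=np.array([0,0,1.])
    c0=np.array([d['p'][0],d['p'][1],d['p'][2]-.1803])
    def pts(q):
        t,s=q; c,si=np.cos(t),np.sin(t)
        X=lambda x,z:(x*c+z*si)*ex+(-x*si+z*c)*ez
        cc=c0+X(s,0); return cc,cc+X(-.030,.002),cc+X(.033,.0025),cc+X(.033,.001)
    def r(q):
        P=pts(q); return [w2px('wrist',[P[1]],d)[0][1]-vf,w2px('wrist',[P[2]],d)[0][1]-vt]
    s=least_squares(r,[.1,.0006],x_scale=[.1,.001]); P=pts(s.x)
    p=np.array([.5293,.1462]);b=np.radians(-31.44);u=np.array([np.cos(b),np.sin(b)])
    print('tilt',np.degrees(s.x[0]),'slip',s.x[1]*1e3)
    for n,k in zip(('centre','front','tipmid','tipbot'),P): print(n,'cass x %.1f z %.1f'%((k[:2]-p)@u*1e3,(k[2]-.028)*1e3))
E
python3 -c "
from tilt import *
tilt(np.load('last_wrist.npz'),180+163/2.7,180+513/2.7)"
```

```text
tilt 4.005666891365525 slip 0.6077655920940641
centre cass x -9.1 z 18.4
front cass x -38.8 z 22.5
tipmid cass x 24.0 z 18.6
tipbot cass x 23.9 z 17.1
```

{"name": "carry_out", "arguments": {"increments": [[0,0,-0.0005,0,1],[0,0,-0.001,0,1],[0,0,-0.0015,0,1],[0,0,-0.002,0,1],[0,0,-0.002,0,1]], "grip_force": 3}}

```text
time_s: 9.2
tool_pos: [0.521, 0.1512, 0.2247]
tool_rot: [-180.0, -0.0, 58.6]
force: [-0.5, -0.3, 0.7]
grip_width: 0.0518
```

```bash
python3 - <<'E'
from h import *
im,d,o=snap('wrist'); save(cv2.resize(im[180:400,200:450],None,fx=3,fy=2.7,interpolation=cv2.INTER_CUBIC),'w7.png'); print(o['tool_pos'],o['tool_rot'],o['force'],o['wrist_torque'],o['grip_width'],o['time_s'])
E
```

```text
[0.52099851 0.15120163 0.22472168] [-1.79998887e+02 -3.86037386e-03  5.85785942e+01] [-0.45984317 -0.30733813  0.69144387] [0.02369034 0.04870743 0.02109313] 0.05183275836346861 9.2
```

View pics/w7.png

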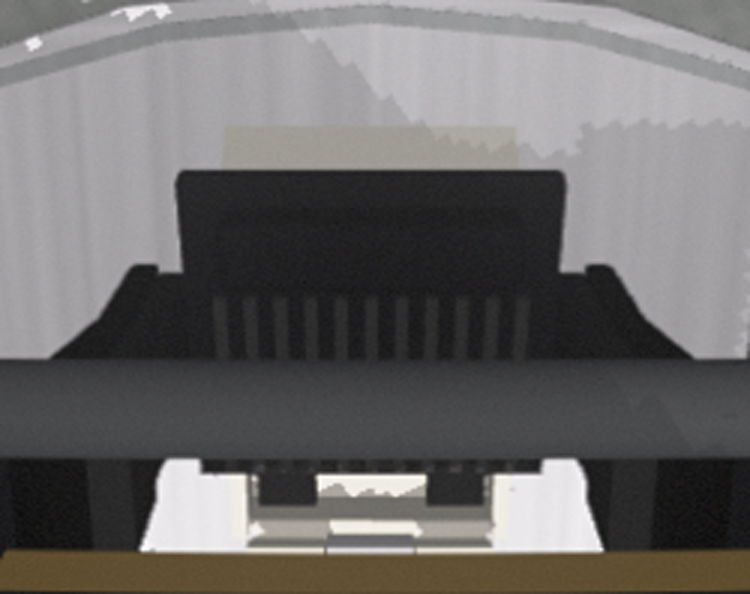

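```bash
python3 -c "
from tilt import *
tilt(np.load('last_wrist.npz'),180+171/2.7,180+504/2.7)"
```

```text
tilt 8.834334586336556 slip 0.7628258293331834
centre cass x -8.9 z 16.3
front cass x -38.3 z 22.9
tipmid cass x 24.1 z 13.7
tipbot cass x 23.8 z 12.2
```

{"name": "carry_out", "arguments": {"increments": [[0.0009,-0.0005,0,0,1],[0.0017,-0.001,0,0,1],[0.0026,-0.0016,0,0,1],[0.0034,-0.0021,0,0,1],[0.0043,-0.0026,0,0,1],[0.0051,-0.0031,0,0,1],[0.0051,-0.0031,0,0,1]], "grip_force": 3}}

```text
time_s: 9.95
tool_pos: [0.5263, 0.1479, 0.2248]
tool_rot: [180.0, -0.0, 58.6]
force: [0.4, -0.3, 0.5]
grip_width: 0.052
```

```bash
python3 - <<'E'
from h import *
im,d,o=snap('wrist'); save(cv2.resize(im[180:400,200:450],None,fx=3,fy=2.7,interpolation=cv2.INTER_CUBIC),'w8.png'); print(o['tool_pos'],o['tool_rot'],o['force'],o['wrist_torque'],o['grip_width'],o['time_s'])
E
```

```text
[0.52625714 0.14792566 0.22478343] [ 1.79988956e+02 -5.43569882e-03  5.85642351e+01] [ 0.43837962 -0.25220296  0.47306111] [-0.04102239  0.00969344  0.00668446] 0.05198653598303465 9.95
```

View pics/w8.png

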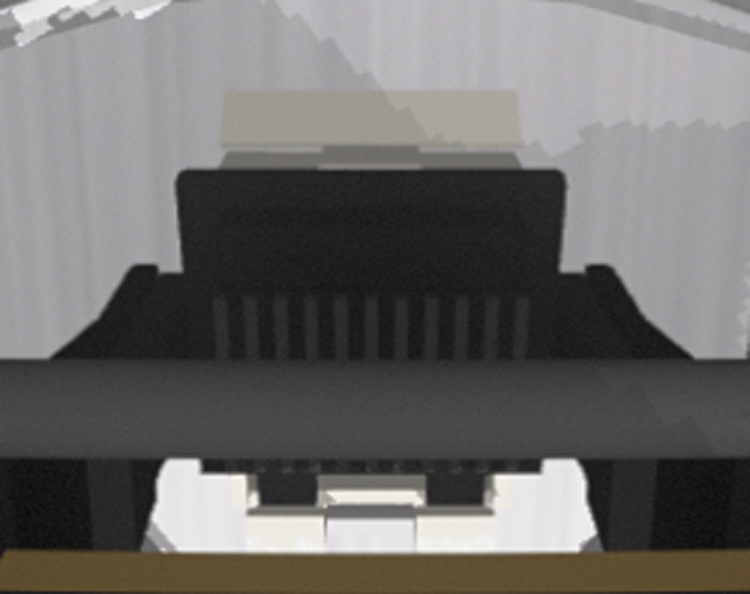

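{"name": "carry_out", "arguments": {"increments": [[0.0004,-0.0003,0,0,1],[0.0009,-0.0005,0,0,1],[0.0013,-0.0008,0,0,1],[0.0017,-0.001,0,0,1],[0.0017,-0.001,0,0,1]], "grip_force": 3}}

```text
time_s: 10.5
tool_pos: [0.5279, 0.147, 0.2248]
tool_rot: [180.0, -0.0, 58.6]
force: [-0.2, -0.1, -0.4]
grip_width: 0.052
```

```bash
python3 - <<'E'
from h import *
im,d,o=snap('wrist'); save(cv2.resize(im[180:400,200:450],None,fx=3,fy=2.7,interpolation=cv2.INTER_CUBIC),'w9.png'); print(o['tool_pos'],o['tool_rot'],o['force'],o['wrist_torque'],o['grip_width'],o['time_s'])
E
```

```text
[0.52788327 0.1470251  0.22480383] [ 1.79992067e+02 -5.15279103e-03  5.85741795e+01] [-0.20389975 -0.05472577 -0.35033931] [-0.00459369 -0.02575694 -0.01969703] 0.052021948075980075 10.5
```

View pics/w9.png

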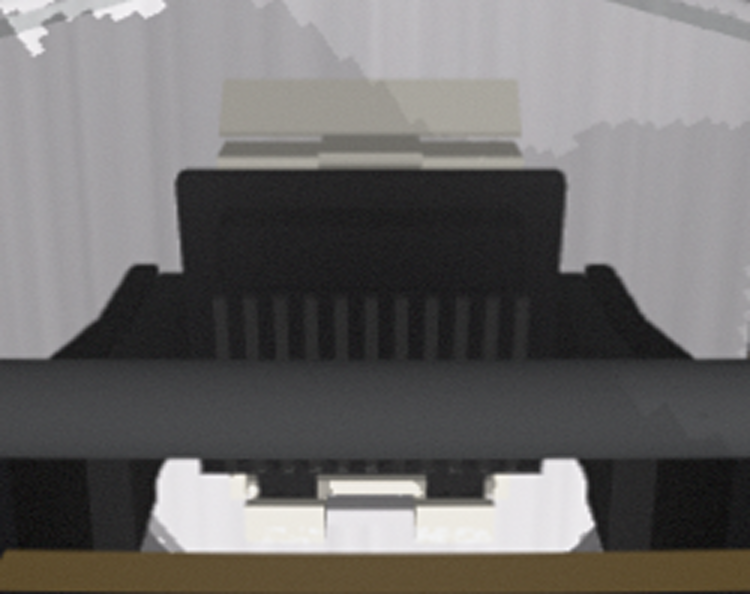

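{"name": "carry_out", "arguments": {"increments": [[0.0003,-0.0002,0,0,1],[0.0007,-0.0004,0,0,1],[0.0009,-0.0005,0,0,1],[0.0009,-0.0005,0,0,1]]}}

```text
time_s: 10.95
tool_pos: [0.5288, 0.1465, 0.2248]
tool_rot: [180.0, -0.0, 58.6]
force: [-0.6, -0.5, -0.5]
grip_width: 0.052
```

{"name": "carry_out", "arguments": {"increments": [[0.0004,-0.0003,0,0,1],[0.0004,-0.0003,0,0,1]]}}

```text
time_s: 11.15
tool_pos: [0.5292, 0.1462, 0.2248]
tool_rot: [180.0, -0.0, 58.6]
force: [0.0, 0.0, -0.3]
grip_width: 0.0517
```

{"name": "carry_out", "arguments": {"increments": [[0.0004,-0.0003,0,0,1],[0.0004,-0.0003,0,0,1]]}}

```text
time_s: 11.35
tool_pos: [0.5295, 0.146, 0.2248]
tool_rot: [-180.0, -0.0, 58.6]
force: [-0.6, 0.6, 0.2]
grip_width: 0.0523
```

{"name": "carry_out", "arguments": {"increments": [[0.0004,-0.0003,0,0,1],[0.0004,-0.0003,0,0,1]]}}

```text
time_s: 11.55
tool_pos: [0.5297, 0.1459, 0.2247]
tool_rot: [-180.0, 0.0, 58.6]
force: [-1.8, 0.8, 0.1]
grip_width: 0.0519
```

{"name": "carry_out", "arguments": {"increments": [[0.0004,-0.0003,0,0,1],[0.0004,-0.0003,0,0,1]]}}

```text
time_s: 11.75
tool_pos: [0.5299, 0.1458, 0.2246]
tool_rot: [-179.9, 0.0, 58.6]
force: [-2.8, 2.1, 1.0]
grip_width: 0.0522
```

```bash
python3 - <<'E'
from h import *
im,d,o=snap('wrist'); save(cv2.resize(im[180:400,200:450],None,fx=3,fy=2.7,interpolation=cv2.INTER_CUBIC),'w10.png'); print(o['tool_pos'],o['tool_rot'],o['force'],o['wrist_torque'],o['grip_width'],o['time_s'])
E
```

```text
[0.52989749 0.1457812  0.22461238] [-1.79926555e+02  1.27964421e-02  5.85964726e+01] [-2.75408711  2.14882777  0.97178144] [ 0.41732805  0.55384966 -0.0458626 ] 0.05222838548108515 11.75
```

View pics/w10.png

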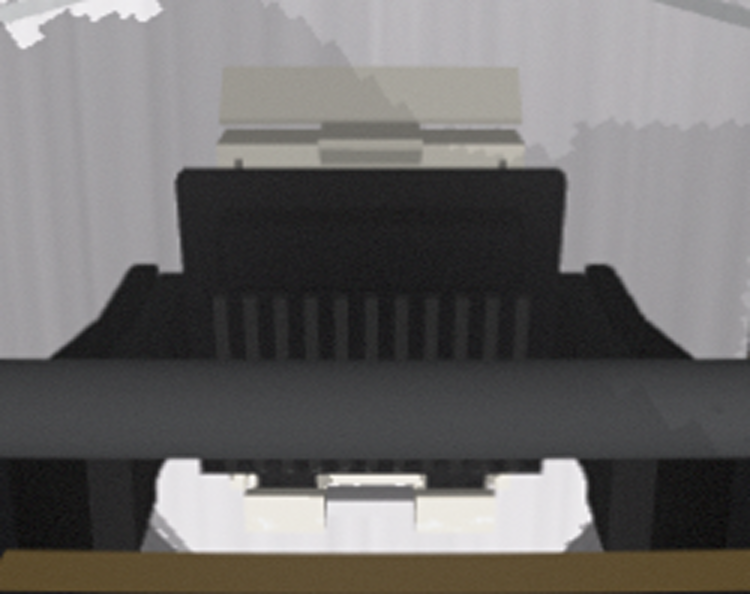

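{"name": "carry_out", "arguments": {"increments": [[-0.0004,0.0003,0,0,1],[-0.0004,0.0003,0,0,1],[-0.0004,0.0003,0,0,0],[-0.0004,0.0003,0,0,-0.2],[-0.0004,0.0003,0,0,-0.4],[-0.0004,0.0003,0,0,-0.4],[-0.0004,0.0003,0,0,-0.4],[-0.0004,0.0003,0,0,-0.4]]}}

```text
time_s: 12.6
tool_pos: [0.5302, 0.1453, 0.225]
tool_rot: [180.0, -0.0, 58.6]
force: [0.3, -1.0, 0.2]
grip_width: 0.0605
```

```bash
python3 - <<'E'
from h import *
im,d,o=snap('wrist'); save(cv2.resize(im[180:400,200:450],None,fx=3,fy=2.7,interpolation=cv2.INTER_CUBIC),'w11.png'); print(o['tool_pos'],o['tool_rot'],o['force'],o['wrist_torque'],o['grip_width'],o['time_s'])
E
```

```text
[0.53022806 0.14533128 0.22496296] [ 1.79954547e+02 -1.90538874e-02  5.85507829e+01] [ 0.25183598 -0.99582202  0.23493185] [-0.0040527   0.01567649 -0.03419719] 0.06052053450943459 12.6
```

View pics/w11.png

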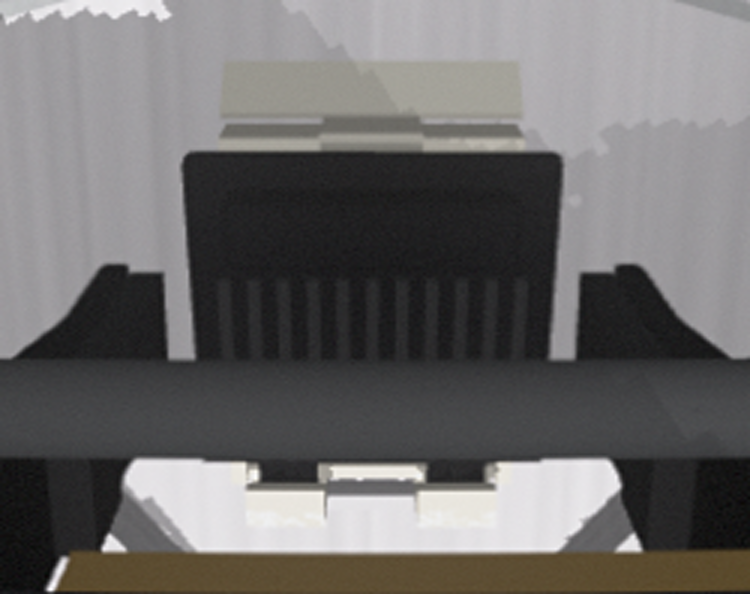

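{"name": "carry_out", "arguments": {"increments": [[0,0,0.005,0,-0.4],[0,0,0.02,0,-0.4],[0,0,0.05,0,-0.4],[0,0,0.075,0,-0.4],[0,0,0.085,0,-0.4],[0,0,0.085,0,-0.4],[0,0,0.085,0,-0.4],[0,0,0.085,0,-0.4]]}}

```text
time_s: 13.45
tool_pos: [0.5293, 0.1456, 0.3084]
tool_rot: [-179.9, 0.1, 58.6]
force: [-0.1, 0.3, 0.4]
grip_width: 0.0608
```

```bash
python3 - <<'E'
from h import *
im,d,o=snap('wrist'); np.savez('rest.npz',**np.load('last_wrist.npz'));save(cv2.resize(im[170:310,250:400],None,fx=4.2,fy=4.2,interpolation=cv2.INTER_CUBIC),'w12.png'); print(o['tool_pos'],o['tool_rot'],o['force'],o['time_s'])
E
```

```text
[0.52933398 0.14555993 0.30841198] [-1.79917476e+02  1.11084824e-01  5.85816239e+01] [-0.07731065  0.34016712  0.42597389] 13.45
```

View pics/w12.png

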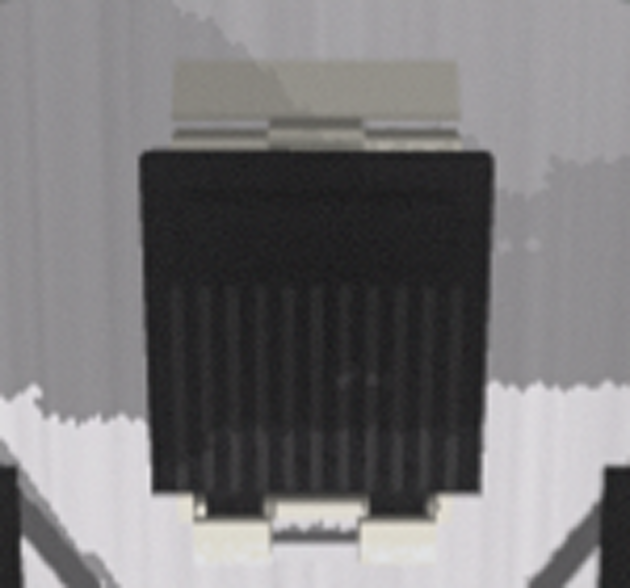

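```bash
python3 - <<'E'
from fit import *
np.set_printoptions(precision=1,suppress=True)
d=np.load('rest.npz'); f=lambda x,y:(250+x/4.2,170+y/4.2)
p=np.array([.5293,.1462]);b=np.radians(-31.44);ux=np.array([np.cos(b),np.sin(b)]);uy=np.array([-ux[1],ux[0]])
def c(uv,z): 
    w=px2w('wrist',[f(*uv)],.028+z/1000,d)[0][:2]-p; return np.array([w@ux,w@uy])*1e3
print('lip',c((232,519),19),c((400,519),19),'hook back',c((232,562),19))
print('plate end',c((170,495),15.7),c((465,495),15.7),'z15',c((170,495),15.))
print('front edge',c((316,152),20.5)); print('gap edges',c((271,540),19),c((361,540),19),'outer',c((195,540),19),c((437,540),19))
print('tabs',c((203,510),15),c((268,510),15),c((365,510),15),c((437,510),15)); print('clip outer top',c((316,118),22))
print('rim/lid sides',c((141,160),21),c((493,160),21))
E
```

```text
lip [ 28.9 -13.2] [28.9 13. ] hook back [ 36.2 -13.2]
plate end [ 26.3 -23. ] [26.2 23.4] z15 [ 26.5 -23.1]
front edge [-29.1  -0.1]
gap edges [32.5 -7.1] [32.5  7. ] outer [ 32.5 -19. ] [32.5 18.9]
tabs [ 29.1 -17.9] [29.  -7.6] [29.   7.7] [29.  19.1]
clip outer top [-34.3  -0.2]
rim/lid sides [-28.  -25.7] [-28.   25.7]
```

{"name": "carry_out", "arguments": {"increments": [[-0.005,0.003,0,0,1],[-0.01,0.006,0,0,1],[-0.0145,0.0095,0,0,1],[-0.0145,0.0095,0,0,1],[-0.0145,0.0095,-0.01,0,1],[-0.0145,0.0095,-0.03,0,1],[-0.0145,0.0095,-0.045,0,1],[-0.0145,0.0095,-0.055,0,1],[-0.0145,0.0095,-0.06,0,1],[-0.0145,0.0095,-0.06,0,1],[-0.0145,0.0095,-0.06,0,1],[-0.0145,0.0095,-0.06,0,1]], "grip_force": 10}}

```text
time_s: 14.7
tool_pos: [0.5158, 0.1552, 0.2505]
tool_rot: [180.0, -0.1, 58.6]
force: [0.2, 0.0, 0.3]
grip_width: 0.0004
```

```bash
python3 - <<'E'
from h import *
im,d,o=snap('wrist'); save(im[100:420,140:520],'w13.png'); print(o['tool_pos'],o['tool_rot'],o['force'],o['grip_width'],o['time_s'])
im,d,o=snap('scene'); save(cv2.resize(im[200:320,340:480],None,fx=5,fy=5,interpolation=cv2.INTER_CUBIC),'s13.png')
E
```

```text
[0.51581992 0.15523544 0.25054115] [ 1.79950046e+02 -7.57700637e-02  5.85699926e+01] [0.2453889  0.02033613 0.2695785 ] 0.0003927871101297251 14.7
```

View pics/w13.png

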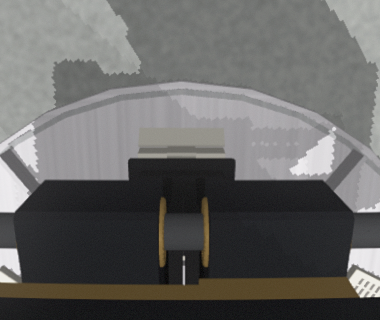

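View pics/s13.png

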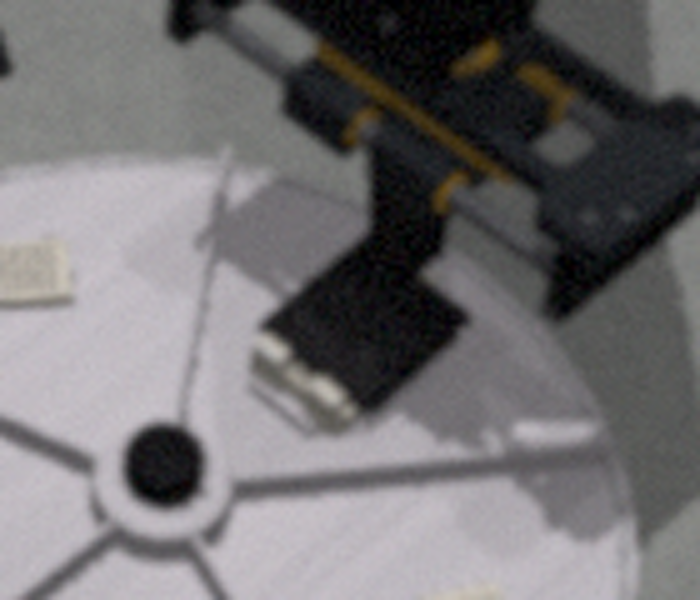

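{"name": "carry_out", "arguments": {"increments": [[-0.001,0.0006,-0.004,0,1],[-0.001,0.0006,-0.008,0,1],[-0.001,0.0006,-0.01,0,1],[-0.001,0.0006,-0.011,0,1],[-0.001,0.0006,-0.0115,0,1],[-0.001,0.0006,-0.0115,0,1]]}}

```text
time_s: 15.4
tool_pos: [0.5143, 0.1558, 0.2383]
tool_rot: [-180.0, 0.0, 58.6]
force: [-0.2, -0.1, 0.8]
grip_width: 0.0007
```

{"name": "carry_out", "arguments": {"increments": [[0,0,-0.0005,0,1],[0,0,-0.001,0,1],[0,0,-0.001,0,1]]}}

```text
time_s: 15.7
tool_pos: [0.5144, 0.1559, 0.2376]
tool_rot: [-180.0, -0.0, 58.6]
force: [-0.8, 0.5, 3.5]
grip_width: 0.0008
```

{"name": "carry_out", "arguments": {"increments": [[0,0,-0.0005,0,1],[0,0,-0.0005,0,1]]}}

```text
time_s: 15.9
tool_pos: [0.5144, 0.156, 0.2371]
tool_rot: [-180.0, -0.0, 58.6]
force: [-2.1, 1.6, 4.9]
grip_width: 0.0004
```

{"name": "carry_out", "arguments": {"increments": [[0,0,-0.0005,0,1],[0,0,-0.0005,0,1]]}}

```text
time_s: 16.1
tool_pos: [0.5144, 0.156, 0.2368]
tool_rot: [-180.0, -0.0, 58.6]
force: [-2.9, 0.8, 5.9]
grip_width: 0.0002
```

{"name": "carry_out", "arguments": {"increments": [[0,0,-0.0005,0,1],[0,0,-0.0005,0,1]]}}

```text
time_s: 16.3
tool_pos: [0.5144, 0.156, 0.2365]
tool_rot: [-180.0, -0.0, 58.6]
force: [-3.8, 0.8, 7.7]
grip_width: 0.0005
```

{"name": "carry_out", "arguments": {"increments": [[0,0,-0.0005,0,1],[0,0,-0.0005,0,1]]}}

```text
time_s: 16.5
tool_pos: [0.5143, 0.1561, 0.2356]
tool_rot: [-180.0, -0.0, 58.6]
force: [-4.0, 1.0, 5.3]
grip_width: 0.0006
```

{"name": "carry_out", "arguments": {"increments": [[0,0,-0.0005,0,1],[0,0,-0.0005,0,1]]}}

```text
time_s: 16.7
tool_pos: [0.5145, 0.1558, 0.2346]
tool_rot: [180.0, -0.0, 58.6]
force: [-0.5, 1.1, 1.0]
grip_width: 0.0007
```

Peak passed at about 8 N and the force dropped; I go on gently to the snap.

{"name": "carry_out", "arguments": {"increments": [[0,0,-0.0004,0,1],[0,0,-0.0004,0,1]]}}

```text
time_s: 16.9
tool_pos: [0.5145, 0.1557, 0.2343]
tool_rot: [180.0, -0.0, 58.6]
force: [-0.6, 0.4, 0.5]
grip_width: 0.0003
```

{"name": "carry_out", "arguments": {"increments": [[0,0,-0.0004,0,1],[0,0,-0.0004,0,1]]}}

```text
time_s: 17.1
tool_pos: [0.5145, 0.1557, 0.234]
tool_rot: [180.0, -0.0, 58.6]
force: [-0.8, 0.4, 1.8]
grip_width: 0.001
```

{"name": "carry_out", "arguments": {"increments": [[0,0,-0.0004,0,1],[0,0,-0.0004,0,1]]}}

```text
time_s: 17.3
tool_pos: [0.5144, 0.1555, 0.2332]
tool_rot: [180.0, 0.0, 58.6]
force: [-0.0, 0.2, -0.8]
grip_width: 0.0003
```

{"name": "carry_out", "arguments": {"increments": [[0,0,-0.0004,0,1],[0,0,-0.0004,0,1]]}}

```text
time_s: 17.5
tool_pos: [0.5144, 0.1555, 0.2332]
tool_rot: [180.0, 0.0, 58.6]
force: [-0.9, -1.0, 2.3]
grip_width: 0.0006
```

{"name": "carry_out", "arguments": {"increments": [[0,0,-0.0004,0,1],[0,0,-0.0004,0,1]]}}

```text
time_s: 17.7
tool_pos: [0.5145, 0.1555, 0.2331]
tool_rot: [180.0, 0.0, 58.6]
force: [-2.5, -1.9, 5.0]
grip_width: 0.0005
```

{"name": "carry_out", "arguments": {"increments": [[0,0,-0.0004,0,1],[0,0,-0.0004,0,1]]}}

```text
time_s: 17.9
tool_pos: [0.5146, 0.1558, 0.2331]
tool_rot: [180.0, -0.0, 58.6]
force: [-2.0, -0.4, 6.1]
grip_width: 0.0003
```

{"name": "carry_out", "arguments": {"increments": [[0,0,-0.0004,0,1],[0,0,-0.0004,0,1]]}}

```text
time_s: 18.1
tool_pos: [0.5147, 0.1559, 0.233]
tool_rot: [180.0, -0.1, 58.6]
force: [-2.8, -0.4, 9.2]
grip_width: 0.0008
```

{"name": "carry_out", "arguments": {"increments": [[0,0,-0.0003,0,1],[0,0,-0.0003,0,1],[0,0,-0.0003,0,1]]}}

```text
time_s: 18.4
tool_pos: [0.5148, 0.1561, 0.2331]
tool_rot: [180.0, -0.1, 58.6]
force: [-2.8, -0.2, 10.3]
grip_width: 0.0004
```

{"name": "carry_out", "arguments": {"increments": [[0,0,0,0,1],[0,0,0,0,1],[0,0,0,0,1],[0,0,0,0,1],[0,0,0,0,1]]}}

```text
time_s: 18.9
tool_pos: [0.5148, 0.1561, 0.233]
tool_rot: [180.0, -0.1, 58.6]
force: [-3.1, -0.3, 10.2]
grip_width: 0.0009
```

{"name": "carry_out", "arguments": {"increments": [[0,0,0,0,1],[0,0,0,0,1]]}}

```text
time_s: 19.1
tool_pos: [0.5148, 0.1561, 0.233]
tool_rot: [180.0, -0.1, 58.6]
force: [-3.6, -0.5, 9.8]
grip_width: 0.0004
```

{"name": "carry_out", "arguments": {"increments": [[0,0,0.001,0,1],[0,0,0.003,0,1],[0,0,0.008,0,1],[0,0,0.03,0,1],[0.003,-0.002,0.06,0,1],[0.008,-0.005,0.08,0,1],[0.0145,-0.009,0.08,0,0],[0.0145,-0.009,0.08,0,-0.5],[0.0145,-0.009,0.08,0,-0.5],[0.0145,-0.009,0.08,0,-0.5],[0.0145,-0.009,0.08,0,-0.5],[0.0145,-0.009,0.08,0,-0.5]]}}

```text
time_s: 20.3
tool_pos: [0.5286, 0.1469, 0.3111]
tool_rot: [-180.0, 0.0, 58.6]
force: [-0.4, -0.2, -0.0]
grip_width: 0.0409
```

```bash
python3 - <<'E'
from h import *
im,d,o=snap('wrist'); np.savez('shut.npz',**np.load('last_wrist.npz'));save(cv2.resize(im[170:310,250:400],None,fx=4.2,fy=4.2,interpolation=cv2.INTER_CUBIC),'w14.png'); print(o['tool_pos'],o['tool_rot'],o['force'],o['time_s'])
im,d,o=snap('scene'); save(cv2.resize(im[200:320,340:480],None,fx=5,fy=5,interpolation=cv2.INTER_CUBIC),'s14.png')
E
```

```text
[0.52863752 0.1469111  0.31111661] [-1.79965103e+02  4.15833251e-02  5.85947846e+01] [-0.42833719 -0.17159537 -0.03094255] 20.3
```

View pics/w14.png

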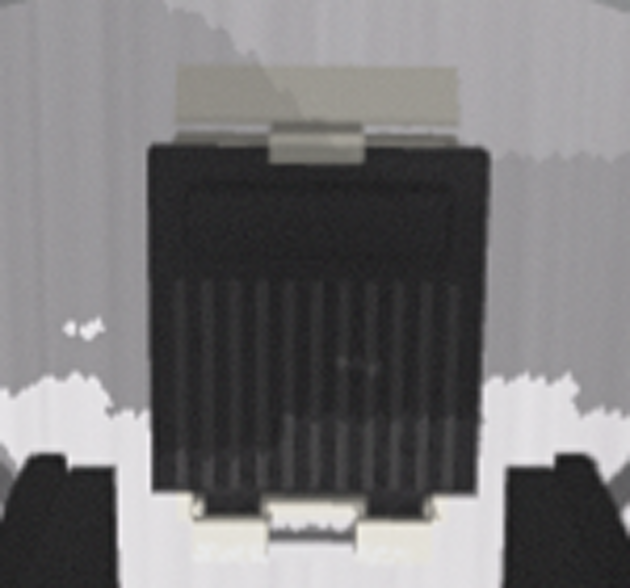

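View pics/s14.png

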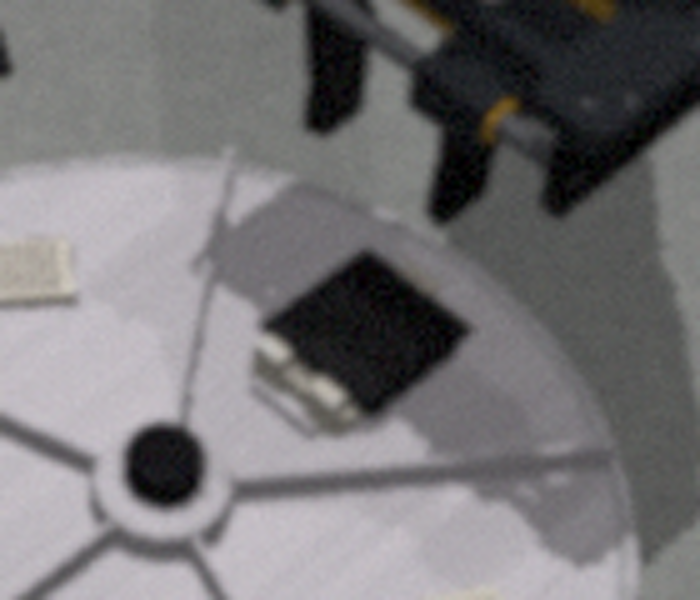

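```bash
python3 - <<'E'
from fit import *
np.set_printoptions(precision=1,suppress=True)
d=np.load('shut.npz'); p=np.array([.5293,.1462]);b=np.radians(-31.44);ux=np.array([np.cos(b),np.sin(b)])
f=lambda x,y:(250+x/4.2,170+y/4.2)
for v in (155,210,240,300,350,400,450,485):
    w=px2w('wrist',[f(x,v) for x in (215,230,410,425)],None,d); m=np.median(w,0);print(v,'x %.1f z %.1f'%((m[:2]-p)@ux*1e3,m[2]*1e3-28))
pl=px2w('wrist',[f(170,493)],.028+15,d)
a=np.load('last_top.npz')['im'].astype(int); im,_,o=snap('top'); df=np.abs(im.astype(int)-a).sum(2)
df=cv2.GaussianBlur(df.astype(np.float32),(3,3),0)
print('deck rot check'); save(np.clip(df*2,0,255).astype(np.uint8)[...,None].repeat(3,2),'diff.png'); save(im,'top1.png')
E
```

```text
155 x -28.3 z 14.1
210 x -21.4 z 22.1
240 x -16.9 z 22.4
300 x -5.9 z 15.9
350 x 2.3 z 15.6
400 x 10.3 z 15.1
450 x 18.9 z 15.6
485 x 24.5 z 16.1
deck rot check
```

View pics/diff.png

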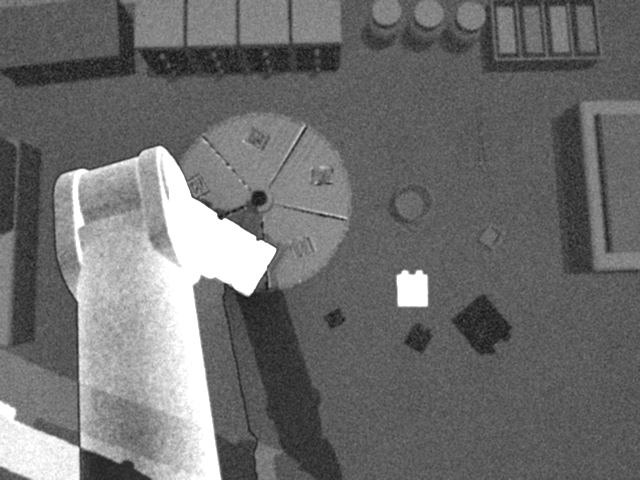

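View pics/top1.png

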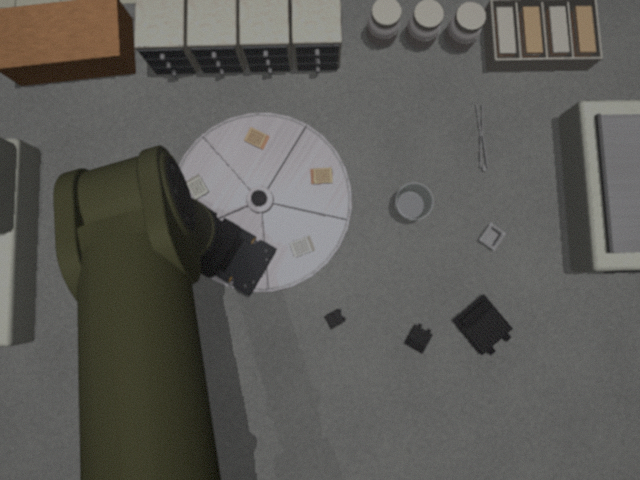

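```bash
cat > rot.py <<'E'
from h import *
a=cv2.imread('pics/top0.png',0).astype(np.float32); b=cv2.imread('pics/top1.png',0).astype(np.float32)
def ecc(x0,y0,x1,y1):
    A=a[y0:y1,x0:x1];B=b[y0:y1,x0:x1]; W=np.eye(2,3,dtype=np.float32)
    cc,W=cv2.findTransformECC(A,B,W,cv2.MOTION_EUCLIDEAN,(3,200,1e-6),None,3); 
    c=np.array([(x1-x0)/2,(y1-y0)/2,1]); return cc,np.degrees(np.arctan2(W[1,0],W[0,0])),W@c-c[:2]
for n,r in dict(peach1=(240,122,275,155),peach2=(300,160,343,192),divR=(285,118,345,180),white=(285,232,325,262),divR2=(280,195,348,225),static=(480,0,620,70)).items(): print(n,ecc(*r))
E
python3 rot.py
```

```text
peach1 (0.776572177910591, np.float32(3.3362873), array([0.50359896, 0.11876562]))
peach2 (0.7690233179095664, np.float32(4.527456), array([0.17907962, 0.69317992]))
divR (0.9608040954141379, np.float32(0.6973319), array([0.57244981, 0.44258156]))Traceback (most recent call last):
  File "rot.py", line 7, in <module>
    for n,r in dict(peach1=(240,122,275,155),peach2=(300,160,343,192),divR=(285,118,345,180),white=(285,232,325,262),divR2=(280,195,348,225),static=(480,0,620,70)).items(): print(n,ecc(*r))
                                                                                                                                                                                     ~~~^^^^
  File "rot.py", line 5, in ecc
    cc,W=cv2.findTransformECC(A,B,W,cv2.MOTION_EUCLIDEAN,(3,200,1e-6),None,3);
         ~~~~~~~~~~~~~~~~~~~~^^^^^^^^^^^^^^^^^^^^^^^^^^^^^^^^^^^^^^^^^^^^^^^^
cv2.error: OpenCV(4.12.0) /io/opencv/modules/video/src/ecc.cpp:589: error: (-7:Iterations do not converge) The algorithm stopped before its convergence. The correlation is going to be minimized. Images may be uncorrelated or non-overlapped in function 'findTransformECC'
```

```bash
python3 - <<'E'
from fit import *
np.set_printoptions(precision=4,suppress=True)
N=None
d=np.load('shut.npz');f=lambda x,y:(250+x/4.2 if x else N,170+y/4.2 if y else N)
obs=[((269,N),(-32,-7,22)),((365,N),(-32,7,22)),((267,N),(32,-7,19)),((356,N),(32,7,19)),((192,N),(32,-19,19)),((430,N),(32,19,19)),((N,519),(29,-13,19)),((N,518),(29,13,19))]
print('after',fit([(f(*u),m) for u,m in obs],[.529,.146,-31],d,.028))
d=np.load('rest.npz')
obs=[((269,N),(-32,-7,22)),((364,N),(-32,7,22)),((271,N),(32,-7,19)),((361,N),(32,7,19)),((195,N),(32,-19,19)),((437,N),(32,19,19)),((N,519),(29,-13,19)),((N,519),(29,13,19))]
print('rest',fit([(f(*u),m) for u,m in obs],[.529,.146,-31],d,.028))
E
```

```text
after (array([  0.5296,   0.1469, -32.0827]), array([-0.0112, -0.1003,  0.0325, -0.0773, -0.1748,  0.3585, -0.3347,
        0.3458]))
rest (array([  0.5292,   0.1462, -31.4123]), array([-0.2125,  0.2084,  0.0551, -0.0551, -0.1106,  0.1148, -0.0075,
        0.0148]))
```

```bash
python3 -c "
from h import *
o=env.get_obs();print(o['time_s'],o['force']);print(env.sign_off())"
```

```text
20.45 [ 0.59124842  0.76400604 -0.22158294]
the job is handed in; nothing more can be done
None
```

The large cassette is shut with its own lid, and I handed the job in at 20.45 s. The turntable turned slightly during pressing, by about 0.6°; I left it there.

- **Lid:** I took the middle-sized of the lookalikes, at pixel (413, 290) in the top camera. It measured 52 mm between the jaws.
- **Tabs:** I set the lid's front on the clip, let the lid tilt about 9° in a 3 N grip, and slid the tabs under the hook lips until they met the uprights at about 3.5 N. After letting go, the camera put the tab ends at x ≈ 33.2 mm against 33 nominal, so they were home.
- **Pressing:** The highest force read on the bar was 7.7 N at the clip. It fell to 1–2 N as the edge dragged by, and then the lid met the rim. I held about 10 N for 0.7 s and let go. Readings never passed about 11 N.
- **Last checks that agree:** The clip lies over the lid's edge, the tabs are under the lips, and the bar top is about 22.3 mm up (22.5 expected). The plate is flat to within about 1 mm. The gripper was well clear and touching nothing.
- **Check that disagreed:** Sideways force while pressing turned the turntable, moving the large cassette about 0.9 mm at its middle. The two small peach cassettes rode along by under 1 mm. I did not turn it back, because that risked a larger disturbance.
- **Other bystanders:** The things on the table looked unmoved in the before-and-after top pictures. I got no measurement on the two small white cassettes.

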